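# Pack the last two spice jars into the round tin

## Robot

A 6-joint arm with a two-finger parallel gripper is mounted at the origin on the work surface. World frame = base frame: x ahead of the robot, y to its left, z up, the work surface at z = 0. Lengths are in m, angles in degrees, forces in N, time in s.
With the tool pointing down it reaches from about 0.375 to 0.975 m from the base axis. Payload 3.8 kg.
Tool frame: the origin (TCP) lies between the finger pads; the fingertips stand robot.nose_length ahead of it and the grasp point (between the pads) is the TCP (robot.nose_length is the distance from the TCP to the fingertips, in m); z points along the fingers, y is the direction in which the jaws open and shut (so a half turn about z gives the same grasp; the last joint's range is limited). The gripper opens to 85 mm and grips with 20 to 120 N. Pads are 22 mm wide; open, the fingers measure 114 mm over their backs; the gripper's body (76 mm by 85 mm) begins 54 mm behind the grasp point. The pads swing forward as they close: fully open they stand 13 mm farther back than shut.
Start: joints at [-75.166, 15.12, 91.902, -0, 72.978, -2.114], TCP at [0.197, -0.646, 0.25] pointing down, gripper open.
Joint ranges: [-150.88, 150.88], [-54.13, 125.18], [17.81, 147.31], [-75.09, 255.09], [0, 152.58], [-146.25, 146.25]. Speed limits (degrees/s): [147.25, 147.25, 180, 180, 180, 180].

## Interface

Orientations are given as [roll, pitch, yaw] about the fixed x, y, z axes, in that order (R = Rz(yaw) Ry(pitch) Rx(roll)).
In Python, from station import robot, cams gives the robot as it stands.
- The arm moves only by the tool move_arm, never from a script. Its argument "rows" is a list of rows, each an object with "linear": the shift along the tool's x, y, z scaled (see below), a list of three; "turn": the turn, a rotation vector about the tool's x, y, z scaled (see below), a list of three. In form: [{"linear": [x, y, z], "turn": [wx, wy, wz]}, ...]. A call has 1 to 12 rows; each row shifts and turns the pose as measured when the row begins, along the tool's axes as they then stand; what a row does not reach is not made up. The controller multiplies each number of a shift by 0.04 m and each number of a turn by 0.08 rad. A row lasts 1/10 s, in which the tool goes at most 50 mm and 8.59 degrees, less where a joint would pass 70% of its speed; a pose out of reach is approached as far as the arm can. A call with a number of a shift or a turn outside -1 to 1 is refused whole. A call with a gripper value outside its range is refused whole. "gripper" is the closure, from 0 (fully open) to 1 (shut), set as the call begins (left out, the last holds). The fingers move at their own pace and stop on an object; "force" is the grip in N (left out, the last holds). Time passes only in rows, so rows that do not move let the fingers close. It gives the time, the measured TCP pose, the force and the opening at its end, in the units of the state.
- robot.get_obs(): the state, without advancing time (a new reading comes with each control period).
- cams.capture(name): name is "scene" or "top" or "wrist"; returns a dict with "frame" (480x640x3 uint8, red, green, blue), "fx", "fy", "cx", "cy" (pixels), "k1" (the pictures are not rectified: a ray, as slopes to the right and down, at radius r is drawn at 1 + k1 r^2 times it, then the intrinsics apply), "pose" (4x4, takes a point from camera to world coordinates). Camera axes: x right, y down, z forward; pixel columns grow to the right and rows downward; lengths in m; the calibration is good to about 2 mm. A picture is of the moment at which its call begins. There is no depth.
- robot.hand_in(): hands the job in, once; it reports no verdict.
The state is a dict: "t": time; "joints": joint angles; "joint_velocities": joint speeds; "joint_efforts": joint torques, N m; "eef_pos": TCP position; "tcp_rot": TCP orientation; "force": force on the tool from outside, world axes, zero at the start; "moment": the same for the moment, N m; "finger_gap": finger opening in m.
Only numpy, scipy, OpenCV 4.12 (cv2) and the standard library are available. Lean on these libraries where they do the work, as an engineer would, in place of code of your own. Each camera call takes 0.05 s, during which the arm holds its last target. There are 200 camera calls.

## Task

Pack the two red-capped spice jars from the leaning rack into the round tin, so that all seven red-capped jars stand upright, flat on the tin's floor: one in the middle and six around it. The jars in the tin have strayed, so slide them together to make room, without lifting any of them out; go gently, it is glass, and leave the white-capped jar and everything else on the table where they are.

Things in the scene. Friction and masses are not known exactly. Their poses are not given: they have to be found in the camera images.
- tin: Round open aluminium tin, fixed. Inside diameter 160 mm, rim 44 mm above the table, floor 4 mm thick. Origin: centre of its underside; z up. Seven jars just fit: one central, six around it 52 to 54 mm from its axis. At the start four jars stand by the wall on over half of the ring, one end jar 7 to 18 mm clear of its neighbour; the fifth, nearest the axis, blocks the open part.
- jar1: Amber glass spice jar already in the tin, 52 mm in diameter, foot chamfered to 46 mm over its lowest 4 mm, shoulder sloping in from height 40 to 48 mm, narrow red cap 24 mm in diameter from height 48 to 80 mm. About 0.12 kg. Origin: centre of its underside; z up its axis. Stands loose on the tin floor (underside at 4 mm) and slides when pushed or pulled.
- jar2: Amber glass spice jar already in the tin, 52 mm in diameter, foot chamfered to 46 mm over its lowest 4 mm, shoulder sloping in from height 40 to 48 mm, narrow red cap 24 mm in diameter from height 48 to 80 mm. About 0.12 kg. Origin: centre of its underside; z up its axis. Stands loose on the tin floor (underside at 4 mm) and slides when pushed or pulled.
- jar3: Amber glass spice jar already in the tin, 52 mm in diameter, foot chamfered to 46 mm over its lowest 4 mm, shoulder sloping in from height 40 to 48 mm, narrow red cap 24 mm in diameter from height 48 to 80 mm. About 0.12 kg. Origin: centre of its underside; z up its axis. Stands loose on the tin floor (underside at 4 mm) and slides when pushed or pulled.
- jar4: Amber glass spice jar already in the tin, 52 mm in diameter, foot chamfered to 46 mm over its lowest 4 mm, shoulder sloping in from height 40 to 48 mm, narrow red cap 24 mm in diameter from height 48 to 80 mm. About 0.12 kg. Origin: centre of its underside; z up its axis. Stands loose on the tin floor (underside at 4 mm) and slides when pushed or pulled.
- jar5: Amber glass spice jar already in the tin, 52 mm in diameter, foot chamfered to 46 mm over its lowest 4 mm, shoulder sloping in from height 40 to 48 mm, narrow red cap 24 mm in diameter from height 48 to 80 mm. About 0.12 kg. Origin: centre of its underside; z up its axis. Stands loose on the tin floor (underside at 4 mm) and slides when pushed or pulled.
- new1: Amber glass spice jar to be packed, in the rack, 52 mm in diameter, foot chamfered to 46 mm over its lowest 4 mm, shoulder sloping in from height 40 to 48 mm, narrow red cap 24 mm in diameter from height 48 to 80 mm. About 0.12 kg. Origin: centre of its underside; z up its axis. In the rack its axis leans 30 degrees from vertical; it has 2 mm of side play and comes out along its axis.
- new2: Second amber jar to be packed, same shape as new1, in another place of the rack.
- oregano: Green glass jar with a white cap, same shape as new1, in the third place of the rack; it stays there.
- rack: Fixed wooden rack 196 mm wide (its y), three places 63 mm apart; jars lean 30 degrees, caps towards its -x (about towards the robot). They stand on a ledge, against a 42 mm back board on the -x side, between 28 mm dividers, behind a 5 mm lip (heights along the jar's axis). Origin: middle of its underside; z up. Jar undersides are centred 36 mm above the table.
- mug: white mug, 72 mm wide, 80 mm high; bystander, leave alone. Origin: centre of its underside.
- yellow_plate: yellow plate, 200 mm wide; bystander, leave alone. Origin: centre of its underside.
- shaker: small steel salt shaker, 40 mm wide, 70 mm high; bystander, leave alone. Origin: centre of its underside.
- spoon: spoon with black handle, 190 mm long; bystander, leave alone. Origin: centre of its underside.
Mind the look-alikes: they are no part of the job. What is shaped like the jar2 but black is not meant.

How it is judged (in metres and radians):
On the way:
1. the first of the two jars from the rack stands upright on the tin's floor (((z of new1 in the frame of tin between 0 and 0.008 m and horizontal distance between new1 and tin below 0.06 m and angle between new1's own z axis and vertical below 0.08 rad) or (z of new2 in the frame of tin between 0 and 0.008 m and horizontal distance between new2 and tin below 0.06 m and angle between new2's own z axis and vertical below 0.08 rad))), for 0.2 s.
At the end, for the whole second after the job is handed in: All seven red-capped jars (new1, new2, jar1 to jar5) are inside the tin, upright within 0.08 rad, underside within 4 mm of the tin's floor and within 60 mm of the tin's axis, at rest and released (z of new1 in the frame of tin between 0 and 0.008 m and horizontal distance between each of new1, new2, jar1, jar2, jar3, jar4, jar5 and tin below 0.06 m and angle between each of new1, new2, jar1, jar2, jar3, jar4, jar5's own z axis and vertical below 0.08 rad and linear speed of each of new1, new2, jar1, jar2, jar3, jar4, jar5 below 0.02 m/s and z of new2 in the frame of tin between 0 and 0.008 m and z of jar1 in the frame of tin between 0 and 0.008 m and z of jar2 in the frame of tin between 0 and 0.008 m and z of jar3 in the frame of tin between 0 and 0.008 m and z of jar4 in the frame of tin between 0 and 0.008 m and z of jar5 in the frame of tin between 0 and 0.008 m); the robot touches nothing.
It fails at once if a jar that was in the tin is lifted more than 25 mm off its floor (z of any of jar1, jar2, jar3, jar4, jar5 in the frame of tin above 0.029 m).
It fails at once if rough handling: more than 80 N on the tin (contact force between tin and anything else above 80 N).
It fails at once if a bystander (white-capped jar, mug, plate, shaker, spoon) is moved more than 20 mm (distance of any of mug, yellow_plate, shaker, spoon, oregano from where it was at the start of the episode above 0.02 m).
It also fails if it takes over 72 s, if anything falls off the work surface, if the arm or the gripper's body presses on something with over 40 N, if the wrist force passes 120 N, or if a joint passes its speed limit or range.

## Working session

There is one attempt and no reset: what is moved stays moved. The work goes in short steps, Python scripts to look and compute and a tool call to move; the robot and the scene stay as the last step left them, time stands still between calls to the robot, and variables do not carry over. Pictures are saved under pics/ and viewed, about 8 in all and at most 12, crops included, and the job is handed in when it is done.

Besides the shell and the picture viewer there is one more tool, called after "Call:" in YAML: its name, and indented under it one key for each argument. move_arm: Moves the arm, as the interface text tells. Its arguments: {"type":"object","properties":{"rows":{"type":"array","items":{"type":"object","properties":{"linear":{"type":"array","items":{"type":"number","minimum":-1,"maximum":1}},"turn":{"type":"array","items":{"type":"number","minimum":-1,"maximum":1}}}}},"gripper":{"type":"number"},"force":{"type":"number"}},"required":["rows"]}

```bash
ls; mkdir -p pics
cat > h.py <<'E'
import numpy as np, cv2
from station import robot, cams
from scipy.spatial.transform import Rotation as R
def cap(name,save=None):
    c=cams.capture(name)
    if save: cv2.imwrite('pics/'+save+'.png',c['frame'][:,:,::-1])
    return c
def ray(c,u,v):
    K=np.array([[c['fx'],0,c['cx']],[0,c['fy'],c['cy']],[0,0,1.]])
    d=np.array([(u-c['cx'])/c['fx'],(v-c['cy'])/c['fy']]); s=d.copy()
    for _ in range(20): s=d/(1+c['k1']*(s@s))
    P=np.array(c['pose']); return P[:3,3],P[:3,:3]@np.array([s[0],s[1],1])
def onz(c,u,v,z):
    o,d=ray(c,u,v); return o+d*(z-o[2])/d[2]
def proj(c,p):
    P=np.array(c['pose']); q=P[:3,:3].T@(np.array(p)-P[:3,3]); s=q[:2]/q[2]; s=s*(1+c['k1']*(s@s))
    return np.array([c['fx']*s[0]+c['cx'],c['fy']*s[1]+c['cy']])
def reds(c,amin=30):
    h=cv2.cvtColor(c['frame'],cv2.COLOR_RGB2HSV)
    m=(((h[...,0]<8)|(h[...,0]>172))&(h[...,1]>150)&(h[...,2]>70)).astype(np.uint8)
    n,l,s,ce=cv2.connectedComponentsWithStats(m)
    return [(ce[i].round(1),s[i]) for i in range(1,n) if s[i,4]>amin],m
E
python3 - <<'E'
from h import *
print(robot.get_obs(), robot.nose_length)
for n in ['scene','top']:
    c=cap(n,n+'0'); print(n,c['fx'],c['k1'],np.array(c['pose']).round(3).tolist())
    for r in reds(c)[0]: print(r, onz(c,*r[0],.08).round(3))
E
```

```text
pics
{'t': 0.0, 'joints': array([-7.51655969e+01,  1.51717017e+01,  9.19794016e+01,  6.10106000e-04,
        7.29770751e+01, -2.11439339e+00]), 'joint_velocities': array([ 0.03617358, -0.04020334,  0.00384454,  0.15021744,  0.01480589,
       -0.06733446]), 'joint_efforts': array([ 7.65437799e-04, -5.15109622e+01, -3.67317867e+01,  5.42962795e-06,
        1.29758994e-02, -3.00544230e-06]), 'eef_pos': array([ 0.19660169, -0.64503381,  0.24894952]), 'tcp_rot': array([-1.79871930e+02, -5.31168328e-03,  1.69486113e+01]), 'force': array([-0.26876232, -0.84163255,  0.29811476]), 'moment': array([ 0.01323835, -0.03447328,  0.05474048]), 'finger_gap': 0.08538257858240081} 0.019
scene 559.0846613382912 -0.08391413365191255 [[0.68, 0.501, -0.536, 1.216], [0.733, -0.442, 0.517, -0.625], [0.022, -0.744, -0.667, 0.899], [0.0, 0.0, 0.0, 1.0]]
(array([476.5,  45.6]), array([420,  24, 115,  45, 286], dtype=int32)) [0.109 1.2   0.08 ]
(array([404.7, 201.3]), array([399, 194,  12,  16, 137], dtype=int32)) [0.57  0.254 0.08 ]
(array([384.4, 210.6]), array([379, 203,  12,  16, 144], dtype=int32)) [0.562
[... 973 characters left out ...]
  10,  78], dtype=int32)) [ 0.641 -0.23   0.08 ]
(array([381.1, 224.7]), array([376, 220,  11,  10,  79], dtype=int32)) [ 0.611 -0.184  0.08 ]
(array([410.5, 230.6]), array([405, 226,  11,  10,  84], dtype=int32)) [ 0.596 -0.266  0.08 ]
(array([226.3, 234. ]), array([221, 228,  11,  13,  99], dtype=int32)) [0.577 0.243 0.08 ]
(array([249.2, 237.3]), array([244, 231,  11,  14, 102], dtype=int32)) [0.569 0.18  0.08 ]
(array([381.9, 243.5]), array([377, 239,  10,  10,  79], dtype=int32)) [ 0.559 -0.186  0.08 ]
(array([402.6, 251.2]), array([398, 247,  10,  10,  77], dtype=int32)) [ 0.538 -0.244  0.08 ]
(array([405.1, 289.4]), array([400, 285,  11,  10,  81], dtype=int32)) [ 0.433 -0.252  0.08 ]
```

View pics/scene0.png

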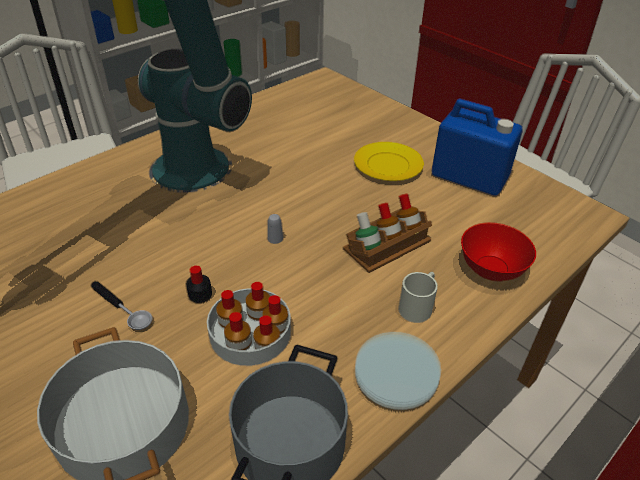

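View pics/top0.png

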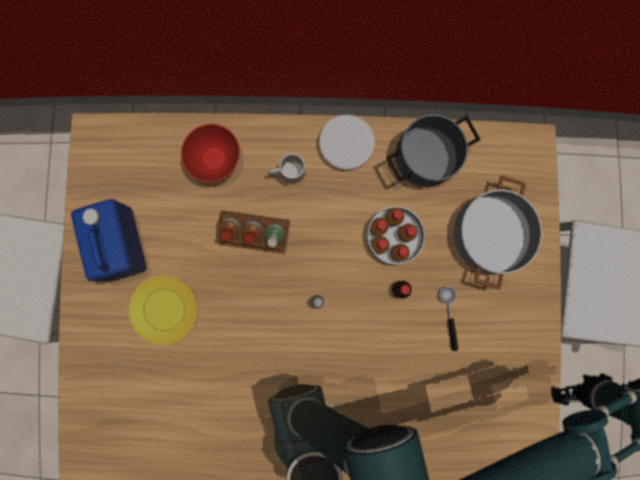

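Call:
move_arm:
  rows:
    - {"linear": [0.98,-0.63,-0.1]}
    - {"linear": [0.98,-0.63,-0.1]}
    - {"linear": [0.98,-0.63,-0.1]}
    - {"linear": [0.98,-0.63,-0.1]}
    - {"linear": [0.98,-0.63,-0.1]}
    - {"linear": [0.98,-0.63,-0.1]}
    - {"linear": [0.98,-0.63,-0.1]}
    - {"linear": [0.98,-0.63,-0.1]}
    - {"linear": [0.98,-0.63,-0.1]}
    - {"linear": [0.98,-0.63,-0.1]}
    - {"linear": [0.98,-0.63,-0.1]}
    - {"linear": [0,0,0]}
  gripper: 0.4
  force: 30

```text
invalid input
```

Run:
```python
from h import *
o=robot.get_obs(); print({k:np.round(o[k],3) for k in ['t','joints','eef_pos','tcp_rot','force','finger_gap']})
c=cap('wrist','w1'); print(c['fx'],c['k1'],np.array(c['pose']).round(3).tolist())
for r in reds(c)[0]: print(r, onz(c,*r[0],.084).round(4))
```

```text
{'t': np.float64(0.1), 'joints': array([-7.5165e+01,  1.5168e+01,  9.1976e+01,  1.0000e-03,  7.2979e+01,
       -2.1130e+00]), 'eef_pos': array([ 0.197, -0.645,  0.249]), 'tcp_rot': array([-1.79878e+02, -6.00000e-03,  1.69480e+01]), 'force': array([-0.436,  0.238,  1.142]), 'finger_gap': np.float64(0.086)}
415.63425042493276 -0.06797357281351672 [[0.292, -0.92, -0.261, 0.262], [-0.956, -0.282, -0.077, -0.623], [-0.003, 0.272, -0.962, 0.372], [0.0, 0.0, 0.0, 1.0]]
```

View pics/w1.png

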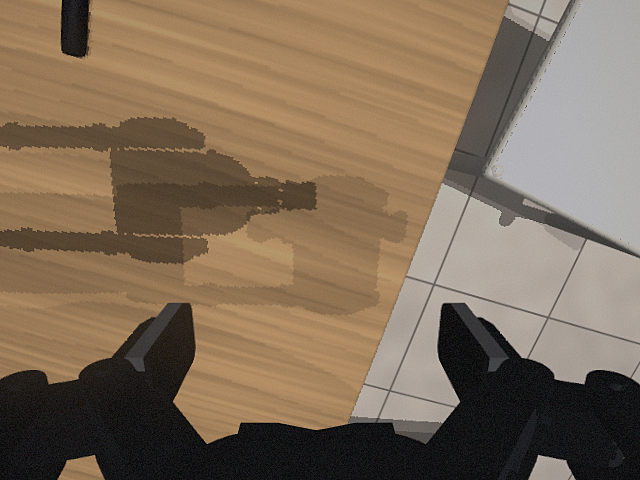

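Call:
move_arm:
  rows:
    - {"linear": [0.98,-0.63,-0.1],"turn": [0,0,0]}
    - {"linear": [0.98,-0.63,-0.1],"turn": [0,0,0]}
    - {"linear": [0.98,-0.63,-0.1],"turn": [0,0,0]}
    - {"linear": [0.98,-0.63,-0.1],"turn": [0,0,0]}
    - {"linear": [0.98,-0.63,-0.1],"turn": [0,0,0]}
    - {"linear": [0.98,-0.63,-0.1],"turn": [0,0,0]}
    - {"linear": [0.98,-0.63,-0.1],"turn": [0,0,0]}
    - {"linear": [0.98,-0.63,-0.1],"turn": [0,0,0]}
    - {"linear": [0.98,-0.63,-0.1],"turn": [0,0,0]}
    - {"linear": [0.98,-0.63,-0.1],"turn": [0,0,0]}
    - {"linear": [0.98,-0.63,-0.1],"turn": [0,0,0]}
    - {"linear": [0,0,0],"turn": [0,0,0]}
  gripper: 0.4
  force: 30

```text
t: 1.35
eef_pos: [0.5383, -0.2398, 0.29]
tcp_rot: [-179.5, 0.0, 16.6]
force: [0.1, 0.2, -0.2]
finger_gap: 0.0513
```

```bash
cat >> h.py <<'E'
def st():
    o=robot.get_obs(); print({k:np.round(o[k],4).tolist() for k in ['t','joints','eef_pos','tcp_rot','force','finger_gap']}); return o
def go(target,rpy=None,n=None,o=None):
    """print tool-frame shift/turn (scaled units, total) to reach target"""
    o=o or robot.get_obs(); A=R.from_euler('xyz',o['tcp_rot'],degrees=True)
    d=A.inv().apply(np.array(target)-o['eef_pos'])/.04
    t=(A.inv()*R.from_euler('xyz',rpy,degrees=True)).as_rotvec()/.08 if rpy is not None else np.zeros(3)
    print('total lin',d.round(3),'turn',t.round(3)); n=n or int(np.ceil(max(abs(d).max(),abs(t).max()))); print('n',n,(d/n).round(3),(t/n).round(3))
E
python3 - <<'E'
from h import *
st()
c=cap('wrist','w2'); print(np.array(c['pose']).round(3).tolist())
for r in reds(c)[0]: print(r, onz(c,*r[0],.084).round(4))
E
```

```text
{'t': 1.35, 'joints': [-26.6142, 4.7956, 99.7298, 0.3359, 75.7961, 46.715], 'eef_pos': [0.5383, -0.2398, 0.29], 'tcp_rot': [-179.5427, 0.0113, 16.5875], 'force': [0.0652, 0.209, -0.188], 'finger_gap': 0.0513}
[[0.286, -0.921, -0.264, 0.604], [-0.958, -0.278, -0.07, -0.219], [-0.009, 0.273, -0.962, 0.413], [0.0, 0.0, 0.0, 1.0]]
(array([343.7,  76.3]), array([328,  60,  32,  34, 856], dtype=int32)) [ 0.6396 -0.2271  0.084 ]
(array([275.3,  97.5]), array([260,  81,  32,  34, 845], dtype=int32)) [ 0.6102 -0.182   0.084 ]
(array([372.7, 148.3]), array([358, 133,  31,  32, 765], dtype=int32)) [ 0.5953 -0.2647  0.084 ]
(array([261.1, 164.8]), array([246, 150,  31,  31, 752], dtype=int32)) [ 0.558  -0.1847  0.084 ]
(array([324.6, 210.1]), array([310, 196,  30,  29, 665], dtype=int32)) [ 0.5375 -0.2432  0.084 ]
(array([297.7, 315.9]), array([284, 297,  27,  38, 839], dtype=int32)) [ 0.4408 -0.2482  0.084 ]
```

View pics/w2.png

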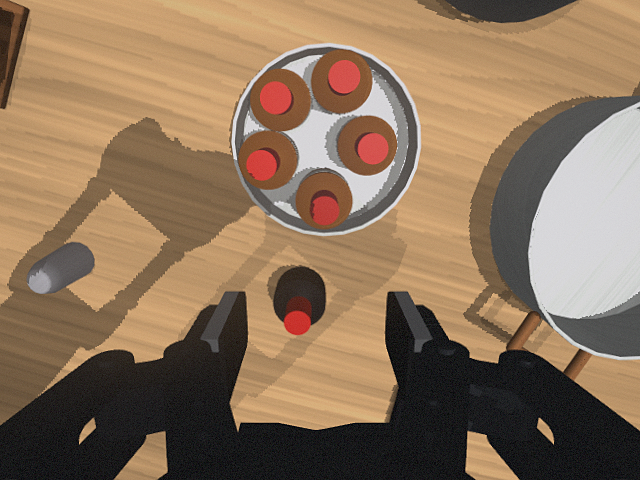

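```bash
cat >> h.py <<'E'
def caps(c,z=.084,vmin=185,amin=150):
    h=cv2.cvtColor(c['frame'],cv2.COLOR_RGB2HSV)
    m=(((h[...,0]<8)|(h[...,0]>172))&(h[...,1]>130)&(h[...,2]>vmin)).astype(np.uint8)
    cs,_=cv2.findContours(m,cv2.RETR_EXTERNAL,cv2.CHAIN_APPROX_NONE); out=[]
    for k in cs:
        if cv2.contourArea(k)<amin: continue
        P=np.array([onz(c,*p,z)[:2] for p in k[:,0].astype(float)]); out.append(circ(P)); 
    return out
def circ(P):
    s=np.linalg.lstsq(np.c_[2*P,np.ones(len(P))],(P**2).sum(1),rcond=None)[0]
    return s[0],s[1],np.sqrt(s[2]+s[0]**2+s[1]**2)
def tin(c,uv,rmax,z=.044):
    h=cv2.cvtColor(c['frame'],cv2.COLOR_RGB2HSV); m=((h[...,1]<60)&(h[...,2]>110)).astype(np.uint8)
    k=np.zeros_like(m); cv2.circle(k,tuple(uv),rmax,1,-1); m&=k
    n,l,s,_=cv2.connectedComponentsWithStats(m); i=1+np.argmax(s[1:,4])
    hull=cv2.convexHull(np.argwhere(l==i)[:,::-1].astype(np.int32))[:,0].astype(float)
    P=np.array([onz(c,*p,z)[:2] for p in hull])
    for _ in range(4):
        f=circ(P); e=np.abs(np.hypot(P[:,0]-f[0],P[:,1]-f[1])-f[2]); P=P[e<max(.0015,2*np.median(e))]
    return f,len(P),e.max()
def rep(c,uv,rmax):
    f=tin(c,uv,rmax); print('tin',np.round(f[0],4),f[1:]); t=np.array(f[0][:2])
    for p in caps(c):
        d=np.array(p[:2])-t; print(np.round(p,4),'r %.1f ang %.1f'%(np.hypot(*d)*1e3,np.degrees(np.arctan2(d[1],d[0]))))
E
python3 - <<'E'
from h import *
c=cap('wrist'); rep(c,(327,139),112)
h=cv2.cvtColor(c['frame'],cv2.COLOR_RGB2HSV)
print(h[76,343],h[195,325],h[215,325],h[45,327])
t=cap('top'); rep(t,(394,236),36)
print(caps(t,amin=30))
E
```

```text
tin [ 0.5877 -0.2291  0.072 ] (36, np.float64(0.0006894183427601785))
[ 0.434  -0.2493  0.0111] r 155.0 ang -172.5
[ 0.5378 -0.2444  0.0097] r 52.1 ang -162.9
[ 0.5582 -0.1848  0.0113] r 53.3 ang 123.6
[ 0.5952 -0.2647  0.0115] r 36.4 ang -78.1
[ 0.6102 -0.1819  0.0115] r 52.3 ang 64.5
[ 0.6397 -0.2272  0.0115] r 52.0 ang 2.1
[  1 164 213] [  2 171 192] [  1 175 184] [12 39 86]
tin [ 0.6046 -0.2422  0.0473] (7, np.float64(0.001016687230807313))
[]
```

```bash
sed -i "s/m=((h\[...,1\]<60)&(h\[...,2\]>110))/m=(h[...,1]<80)/" h.py
python3 - <<'E'
from h import *
c=cap('wrist'); rep(c,(327,139),105)
E
```

```text
tin [ 0.5861 -0.2299  0.0828] (62, np.float64(0.0004704560940118063))
[ 0.4341 -0.2493  0.0111] r 153.2 ang -172.7
[ 0.5383 -0.2444  0.0088] r 50.0 ang -163.2
[ 0.5582 -0.1846  0.0114] r 53.2 ang 121.7
[ 0.5953 -0.2646  0.0115] r 35.9 ang -75.1
[ 0.6103 -0.1818  0.0116] r 53.8 ang 63.3
[ 0.6398 -0.227   0.0115] r 53.8 ang 3.1
```

Run:
```python
from h import *
st(); go((.536,-.244,.075),(180,0,16.6))
```

```text
{'t': 1.55, 'joints': [-27.1162, 4.7366, 99.8899, 0.1441, 75.825, 46.6016], 'eef_pos': [0.5344, -0.2448, 0.289], 'tcp_rot': [-179.5885, 0.2323, 16.2472], 'force': [-0.7437, -0.3508, -1.1708], 'finger_gap': 0.0515}
total lin [0.066 0.032 5.351] turn [-0.09   0.05  -0.077]
n 6 [0.011 0.005 0.892] [-0.015  0.008 -0.013]
```

Call:
move_arm:
  rows:
    - {"linear": [0.02,0.01,0.8],"turn": [-0.05,0.03,-0.04]}
    - {"linear": [0.02,0.01,0.9],"turn": [-0.04,0.02,-0.04]}
    - {"linear": [0.01,0.01,0.9],"turn": [0,0,0]}
    - {"linear": [0,0,0.8],"turn": [0,0,0]}
    - {"linear": [0,0,0.5],"turn": [0,0,0]}
    - {"linear": [0,0,0.2],"turn": [0,0,0]}
    - {"linear": [0,0,0],"turn": [0,0,0]}
  gripper: 0.45

```text
t: 2.25
eef_pos: [0.5296, -0.2574, 0.1209]
tcp_rot: [179.8, -0.0, 15.6]
force: [-1.0, -0.2, -0.4]
finger_gap: 0.047
```

Run:
```python
from h import *
st(); go((.536,-.244,.075),(180,0,16.6))
```

```text
{'t': 2.25, 'joints': [-28.2514, 12.2655, 109.8903, -0.1962, 57.6753, 46.2361], 'eef_pos': [0.5296, -0.2574, 0.1209], 'tcp_rot': [179.7632, -0.0071, 15.6172], 'force': [-0.9875, -0.2095, -0.3627], 'finger_gap': 0.047}
total lin [ 0.244 -0.284  1.146] turn [ 0.052 -0.001 -0.214]
n 2 [ 0.122 -0.142  0.573] [ 0.026 -0.001 -0.107]
```

Call:
move_arm:
  rows:
    - {"linear": [0,0,0],"turn": [0,0,0]}
    - {"linear": [0,0,0],"turn": [0,0,0]}
    - {"linear": [0,0,0],"turn": [0,0,0]}

```text
t: 2.55
eef_pos: [0.5305, -0.26, 0.1242]
tcp_rot: [179.6, -0.2, 15.5]
force: [0.2, -0.6, -0.1]
finger_gap: 0.0471
```

Call:
move_arm:
  rows:
    - {"linear": [0.25,-0.28,0],"turn": [0.05,0,-0.2]}

```text
t: 2.65
eef_pos: [0.5377, -0.2476, 0.1256]
tcp_rot: [179.7, -0.3, 16.3]
force: [0.0, 0.5, 0.4]
finger_gap: 0.0469
```

Run:
```python
from h import *
st(); go((.536,-.244,.075),(180,0,16.6))
```

```text
{'t': 2.65, 'joints': [-27.1147, 12.1427, 109.4844, -0.0438, 57.9593, 46.5892], 'eef_pos': [0.5377, -0.2476, 0.1256], 'tcp_rot': [179.6887, -0.2749, 16.3199], 'force': [0.0416, 0.4549, 0.3999], 'finger_gap': 0.0469}
total lin [-0.021 -0.105  1.263] turn [ 0.068 -0.06  -0.061]
n 2 [-0.011 -0.052  0.632] [ 0.034 -0.03  -0.031]
```

Call:
move_arm:
  rows:
    - {"linear": [-0.01,-0.1,0.6],"turn": [0.03,-0.03,-0.03]}
    - {"linear": [0,-0.05,0.4],"turn": [0.03,-0.03,-0.03]}
    - {"linear": [0,-0.04,0.25],"turn": [0,0,0]}

```text
t: 2.95
eef_pos: [0.5414, -0.2389, 0.0795]
tcp_rot: [179.6, -0.5, 16.8]
force: [-0.2, 0.4, -0.5]
finger_gap: 0.0469
```

Run:
```python
from h import *
st(); go((.536,-.244,.075),(180,0,16.6))
```

```text
{'t': 2.95, 'joints': [-26.2656, 15.0907, 111.4168, 0.0918, 52.854, 46.8616], 'eef_pos': [0.5414, -0.2389, 0.0795], 'tcp_rot': [179.6173, -0.5164, 16.8195], 'force': [-0.182, 0.3827, -0.4886], 'finger_gap': 0.0469}
total lin [-0.167  0.082  0.111] turn [ 0.083 -0.113  0.048]
n 1 [-0.167  0.082  0.111] [ 0.083 -0.113  0.048]
```

Call:
move_arm:
  rows:
    - {"linear": [-0.15,0.08,0.1],"turn": [0.08,-0.1,0.04]}

```text
t: 3.05
eef_pos: [0.5361, -0.2423, 0.0742]
tcp_rot: [-179.9, 0.0, 16.7]
force: [-0.3, 0.5, 0.3]
finger_gap: 0.0466
```

Run:
```python
from h import *
st(); go((.536,-.244,.075),(180,0,16.6))
```

```text
{'t': 3.05, 'joints': [-26.7756, 15.5453, 111.4928, 0.0568, 53.0517, 46.4631], 'eef_pos': [0.5361, -0.2423, 0.0742], 'tcp_rot': [-179.9053, 0.0338, 16.7272], 'force': [-0.2947, 0.5132, 0.2559], 'finger_gap': 0.0466}
total lin [-0.015  0.039 -0.02 ] turn [-0.021  0.007  0.028]
n 1 [-0.015  0.039 -0.02 ] [-0.021  0.007  0.028]
```

Call:
move_arm:
  rows:
    - {"linear": [0,0.02,0],"turn": [0,0,0]}
    - {"linear": [0,0,0],"turn": [0,0,0]}
    - {"linear": [0,0,0],"turn": [0,0,0]}
    - {"linear": [0,0,0],"turn": [0,0,0]}
  gripper: 1
  force: 20

```text
t: 3.45
eef_pos: [0.536, -0.244, 0.074]
tcp_rot: [-179.9, 0.1, 16.7]
force: [-0.4, 0.2, -1.2]
finger_gap: 0.023
```

Run:
```python
from h import *
st(); go((.5325,-.231,.074),(180,0,16.6)); c=cap('wrist','w3'); rep(c,(320,160),200)
```

```text
{'t': 3.45, 'joints': [-26.9164, 15.6562, 111.376, 0.0393, 53.133, 46.388], 'eef_pos': [0.536, -0.244, 0.074], 'tcp_rot': [-179.8633, 0.098, 16.672], 'force': [-0.3656, 0.2236, -1.1603], 'finger_gap': 0.023}
total lin [ 0.01  -0.336  0.   ] turn [-0.03   0.021  0.016]
n 1 [ 0.01  -0.336  0.   ] [-0.03   0.021  0.016]
tin [ 0.58   -0.2301  0.0744] (66, np.float64(0.0004948848849444798))
[ 0.5639 -0.1843  0.0079] r 48.4 ang 109.3
[ 0.5955 -0.2646  0.0118] r 37.9 ang -65.7
[ 0.6339 -0.2291  0.0067] r 54.0 ang 1.1
[ 0.6099 -0.1821  0.0115] r 56.5 ang 58.0
```

View pics/w3.png

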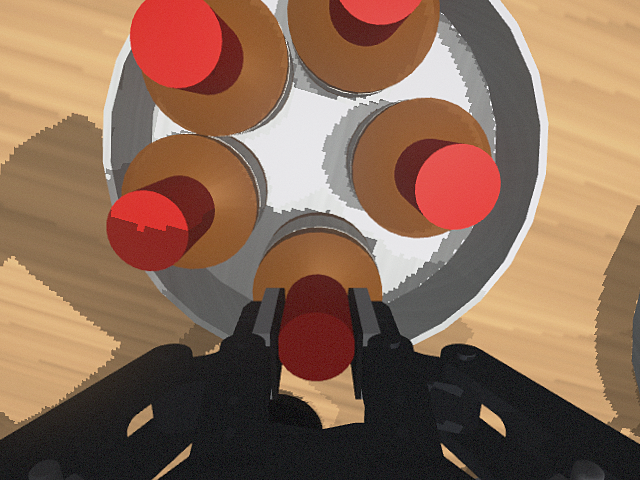

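Call:
move_arm:
  rows:
    - {"linear": [0,-0.1,0],"turn": [0,0,0]}
    - {"linear": [0,-0.1,0],"turn": [0,0,0]}
    - {"linear": [0,-0.08,0],"turn": [0,0,0]}
    - {"linear": [0,0,0],"turn": [0,0,0]}

```text
t: 3.9
eef_pos: [0.5325, -0.2323, 0.0745]
tcp_rot: [-179.9, 0.1, 16.7]
force: [0.7, 0.6, -0.2]
finger_gap: 0.0235
```

Run:
```python
from h import *
st(); go((.5325,-.231,.074),(180,0,16.6))
```

```text
{'t': 3.9, 'joints': [-26.0543, 14.8383, 112.3719, 0.0525, 52.9267, 47.2612], 'eef_pos': [0.5325, -0.2323, 0.0745], 'tcp_rot': [-179.8764, 0.0721, 16.6528], 'force': [0.7021, 0.579, -0.2123], 'finger_gap': 0.0235}
total lin [ 0.01  -0.032  0.013] turn [-0.027  0.016  0.011]
n 1 [ 0.01  -0.032  0.013] [-0.027  0.016  0.011]
```

Call:
move_arm:
  rows:
    - {"linear": [0.01,-0.03,0],"turn": [0,0,0]}
    - {"linear": [0,0,0],"turn": [0,0,0]}

```text
t: 4.1
eef_pos: [0.5324, -0.2309, 0.0746]
tcp_rot: [-179.9, 0.1, 16.7]
force: [-1.1, 0.2, -1.4]
finger_gap: 0.0234
```

Call:
move_arm:
  rows:
    - {"linear": [0,0,0],"turn": [0,0,0]}
    - {"linear": [0,0,0],"turn": [0,0,0]}
    - {"linear": [0,0,-0.3],"turn": [0,0,0]}
    - {"linear": [0,0,-0.8],"turn": [0,0,0]}
    - {"linear": [0,0,-0.1],"turn": [0,0,0]}
  gripper: 0.52

```text
t: 4.6
eef_pos: [0.5329, -0.2311, 0.1251]
tcp_rot: [-179.9, 0.1, 16.7]
force: [1.1, -0.3, 0.5]
finger_gap: 0.0408
```

Run:
```python
from h import *
st(); go((.5955,-.2646,.120),(180,0,16.6))
```

```text
{'t': 4.6, 'joints': [-25.9245, 11.3698, 110.4797, 0.0453, 58.2974, 47.3825], 'eef_pos': [0.5329, -0.2311, 0.1251], 'tcp_rot': [-179.8723, 0.082, 16.6692], 'force': [1.1282, -0.3023, 0.4757], 'finger_gap': 0.0408}
total lin [1.259 1.251 0.123] turn [-0.028  0.018  0.015]
n 2 [0.63  0.626 0.061] [-0.014  0.009  0.008]
```

Call:
move_arm:
  rows:
    - {"linear": [0.4,0.4,0],"turn": [0,0,0]}
    - {"linear": [0.5,0.5,0],"turn": [0,0,0]}
    - {"linear": [0.3,0.3,0.1],"turn": [0,0,0]}
    - {"linear": [0,0,0],"turn": [0,0,0]}
    - {"linear": [0,0,0],"turn": [0,0,0]}

```text
t: 5.1
eef_pos: [0.5957, -0.2649, 0.1257]
tcp_rot: [179.9, -0.2, 16.7]
force: [-0.7, -0.1, 0.2]
finger_gap: 0.041
```

Run:
```python
from h import *
st(); go((.5955,-.2646,.074),(180,0,16.6))
```

```text
{'t': 5.1, 'joints': [-26.1907, 18.2429, 101.6819, 0.0608, 59.8669, 47.124], 'eef_pos': [0.5957, -0.2649, 0.1257], 'tcp_rot': [179.8969, -0.1885, 16.6551], 'force': [-0.7169, -0.082, 0.2237], 'finger_gap': 0.041}
total lin [-0.007 -0.012  1.292] turn [ 0.022 -0.041  0.012]
n 2 [-0.004 -0.006  0.646] [ 0.011 -0.021  0.006]
```

Call:
move_arm:
  rows:
    - {"linear": [0,0,0.4],"turn": [0.02,-0.04,0.01]}
    - {"linear": [0,0,0.5],"turn": [0,0,0]}
    - {"linear": [0,0,0.3],"turn": [0,0,0]}
    - {"linear": [0,0,0.08],"turn": [0,0,0]}
    - {"linear": [0,0,0],"turn": [0,0,0]}

```text
t: 5.6
eef_pos: [0.5918, -0.2628, 0.07]
tcp_rot: [-179.8, 0.2, 16.6]
force: [-0.4, -0.0, 0.2]
finger_gap: 0.0411
```

Call:
move_arm:
  rows:
    - {"linear": [0,0,0],"turn": [0,0,0]}
    - {"linear": [0,0,0],"turn": [0,0,0]}
    - {"linear": [0,0,0],"turn": [0,0,0]}
    - {"linear": [0,0,0],"turn": [0,0,0]}
  gripper: 1

```text
t: 6.0
eef_pos: [0.594, -0.2652, 0.0735]
tcp_rot: [179.8, -0.0, 16.6]
force: [-0.1, -0.1, -2.2]
finger_gap: 0.0234
```

Run:
```python
from h import *
o=st(); go((.586,-.230,o['eef_pos'][2]),(180,0,16.6))
```

```text
{'t': 6.0, 'joints': [-26.1894, 21.3568, 103.7038, -0.1454, 54.7678, 47.2631], 'eef_pos': [0.594, -0.2652, 0.0735], 'tcp_rot': [179.7961, -0.0452, 16.6313], 'force': [-0.0917, -0.1162, -2.2059], 'finger_gap': 0.0234}
total lin [ 0.059 -0.9   -0.003] turn [ 0.044 -0.01   0.007]
n 1 [ 0.059 -0.9   -0.003] [ 0.044 -0.01   0.007]
```

Call:
move_arm:
  rows:
    - {"linear": [0.01,-0.2,0],"turn": [0.02,0,0]}
    - {"linear": [0.01,-0.25,0],"turn": [0,0,0]}
    - {"linear": [0.01,-0.25,0],"turn": [0,0,0]}
    - {"linear": [0,-0.17,0],"turn": [0,0,0]}
    - {"linear": [0,0,0],"turn": [0,0,0]}
    - {"linear": [0,0,0],"turn": [0,0,0]}

```text
t: 6.6
eef_pos: [0.584, -0.229, 0.0733]
tcp_rot: [179.7, -0.0, 16.8]
force: [0.0, -2.7, -3.6]
finger_gap: 0.0231
```

Run:
```python
from h import *
o=st(); go((.585,-.230,o['eef_pos'][2]),(180,0,16.6))
```

```text
{'t': 6.6, 'joints': [-23.5586, 19.159, 106.7744, -0.296, 53.8611, 49.8408], 'eef_pos': [0.584, -0.229, 0.0733], 'tcp_rot': [179.6846, -0.0022, 16.7747], 'force': [0.0397, -2.713, -3.5726], 'finger_gap': 0.0231}
total lin [0.016 0.032 0.   ] turn [ 0.069 -0.001  0.038]
n 1 [0.016 0.032 0.   ] [ 0.069 -0.001  0.038]
```

Call:
move_arm:
  rows:
    - {"linear": [0,0,0],"turn": [0,0,0]}
    - {"linear": [0,0,0],"turn": [0,0,0]}
    - {"linear": [0,0,-0.3],"turn": [0,0,0]}
    - {"linear": [0,0,-0.9],"turn": [0,0,0]}
    - {"linear": [-0.2,0,-1],"turn": [0,0,0]}
    - {"linear": [-0.5,0,-1],"turn": [0,0,0]}
    - {"linear": [-0.5,0,-1],"turn": [0,0,0]}
    - {"linear": [0,0,-1],"turn": [0,0,0]}
    - {"linear": [0,0,0],"turn": [0,0,0]}
    - {"linear": [0,0,0],"turn": [0,0,0]}
  gripper: 0.52

```text
t: 7.6
eef_pos: [0.536, -0.2393, 0.2958]
tcp_rot: [179.8, -0.2, 16.8]
force: [0.1, -0.0, -0.4]
finger_gap: 0.0409
```

Run:
```python
from h import *
st(); c=cap('wrist','w4'); u=proj(c,(.586,-.23,.044)); print(u, [r[0] for r in reds(c)[0]]); rep(c,tuple(int(a) for a in u),115)
```

```text
{'t': 7.6, 'joints': [-26.4943, 4.0404, 99.9231, -0.0013, 75.8181, 46.7298], 'eef_pos': [0.536, -0.2393, 0.2958], 'tcp_rot': [179.8494, -0.1582, 16.7764], 'force': [0.0525, -0.012, -0.4225], 'finger_gap': 0.0409}
[324.15632008 142.07694325] [array([340.3,  74.1]), array([275.3,  95.4]), array([323.3, 143.8]), array([261.3, 160.5]), array([306.2, 206.4]), array([296.3, 311.6])]
tin [ 0.5863 -0.2299  0.0829] (60, np.float64(0.0003215323149618893))
[ 0.4341 -0.2493  0.0111] r 153.5 ang -172.8
[ 0.5351 -0.2336  0.0077] r 51.4 ang -175.9
[ 0.5583 -0.1842  0.0115] r 53.6 ang 121.5
[ 0.586  -0.2286  0.0115] r 1.4 ang 102.2
[ 0.6105 -0.1819  0.0115] r 53.8 ang 63.3
[ 0.6399 -0.2254  0.0115] r 53.8 ang 4.8
```

Call:
move_arm:
  rows:
    - {"linear": [0.05,-0.6,0],"turn": [0,0,0.4]}
    - {"linear": [0.05,-1,0],"turn": [0,0,0.5]}
    - {"linear": [0.05,-1,0],"turn": [0,0,0.5]}
    - {"linear": [0.05,-1,0],"turn": [0,0,0.5]}
    - {"linear": [0.05,-1,0],"turn": [0,0,0.5]}
    - {"linear": [0.05,-1,0],"turn": [0,0,0.5]}
    - {"linear": [0.05,-1,0],"turn": [0,0,0.5]}
    - {"linear": [0.05,-1,0],"turn": [0,0,0.5]}
    - {"linear": [0.05,-1,0],"turn": [0,0,0.5]}
    - {"linear": [0.05,-1,0],"turn": [0,0,0.5]}
    - {"linear": [0.05,-1,0],"turn": [0,0,0.4]}
    - {"linear": [0,-0.4,0],"turn": [0,0,0]}

```text
t: 8.85
eef_pos: [0.5164, 0.2135, 0.2771]
tcp_rot: [179.7, 1.4, -8.8]
force: [0.1, 0.6, 0.4]
finger_gap: 0.0407
```

Run:
```python
from h import *
st(); c=cap('wrist','w5'); print([(r[0],r[1][4]) for r in reds(c)[0]]); print(np.round(caps(c,z=.105),4),np.round(caps(c,z=.105,vmin=140),4))
```

```text
{'t': 8.85, 'joints': [19.6553, 2.4521, 103.5661, 0.4428, 75.3171, 118.3014], 'eef_pos': [0.5164, 0.2135, 0.2771], 'tcp_rot': [179.7414, 1.3779, -8.7664], 'force': [0.1014, 0.5843, 0.3931], 'finger_gap': 0.0407}
[(array([351.1, 129.8]), np.int32(1565)), (array([263.3, 132.6]), np.int32(1571))]
[] [[0.5757 0.2423 0.0137]
 [0.5681 0.1815 0.0132]]
```

View pics/w5.png

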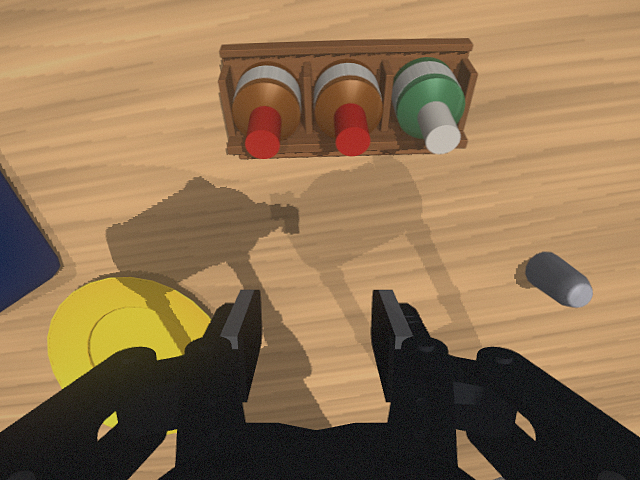

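Run:
```python
from h import *
c=cap('wrist'); f=cv2.medianBlur(c['frame'],5); h=cv2.cvtColor(f,cv2.COLOR_RGB2HSV)
for u in (262,352): print(u,[(v,int(h[v,u,2])) for v in range(100,164,3)])
m=((h[...,1]>150)&((h[...,0]<8)|(h[...,0]>172))).astype(np.uint8)
for r in reds(c)[0]: print(r)
for t in (165,175,185,195):
    k=(m>0)&(h[...,2]>t); k[:60]=0;k[165:]=0
    for lo,hi in ((235,295),(320,385)):
        q=np.argwhere(k[:,lo:hi]); print(t,len(q),(q.mean(0)[::-1]+[lo,0]).round(1) if len(q) else '')
for p in ((263,139),(352.5,137),(441.5,138)): print(onz(c,*p,.1053).round(4))
for p in ((219,48),(473,42),(230,153),(466,146)): print(onz(c,*p,.05).round(4))
```

```text
262 [(100, 136), (103, 132), (106, 136), (109, 140), (112, 143), (115, 143), (118, 143), (121, 143), (124, 144), (127, 146), (130, 167), (133, 169), (136, 169), (139, 169), (142, 169), (145, 169), (148, 169), (151, 169), (154, 169), (157, 170), (160, 207), (163, 208)]
352 [(100, 143), (103, 142), (106, 143), (109, 143), (112, 143), (115, 142), (118, 141), (121, 141), (124, 140), (127, 162), (130, 168), (133, 168), (136, 167), (139, 167), (142, 167), (145, 169), (148, 169), (151, 169), (154, 168), (157, 198), (160, 197), (163, 199)]
(array([353.6, 129.4]), array([ 336,  103,   37,   53, 1569], dtype=int32))
(array([265.7, 132. ]), array([ 247,  105,   37,   54, 1572], dtype=int32))
165 742 [264.2 143.9]
165 729 [355.2 141.4]
175 0 
175 0 
185 0 
185 0 
195 0 
195 0 
[0.5724 0.2441 0.1053]
[0.5644 0.1829 0.1053]
[0.5548 0.1217 0.1053]
[0.644  0.2726 0.05  ]
[0.6195 0.0753 0.05  ]
[0.5628 0.2805 0.05  ]
[0.5394 0.0858 0.05  ]
```

```bash
cat >> h.py <<'E'
Y=-7.2; RP=(180,-30,Y)
AX=np.array([-.5*np.cos(np.radians(Y)),-.5*np.sin(np.radians(Y)),.866])
def discs(c,z=.1053,t=160):
    f=cv2.medianBlur(c['frame'],5); h=cv2.cvtColor(f,cv2.COLOR_RGB2HSV)
    m=((h[...,1]>150)&((h[...,0]<8)|(h[...,0]>172))&(h[...,2]>t)).astype(np.uint8)
    n,l,s,ce=cv2.connectedComponentsWithStats(m)
    return [(ce[i].round(1),s[i,4],onz(c,*ce[i],z).round(4)) for i in range(1,n) if s[i,4]>300]
E
python3 - <<'E'
from h import *
c=cap('wrist'); D=discs(c); print(D); st()
D=sorted(D,key=lambda d:-d[2][1])
for d in D:
    print('grasp',(d[2]-.011*AX).round(4)); go(d[2]+.05*AX,RP,n=9)
E
```

```text
[(array([351.6, 141.5]), np.int32(762), array([0.5614, 0.1813, 0.1053])), (array([260.5, 144.1]), np.int32(766), array([0.5692, 0.2439, 0.1053]))]
{'t': 9.0, 'joints': [19.4413, 2.3622, 103.6418, 0.3333, 75.3788, 118.1064], 'eef_pos': [0.5164, 0.2106, 0.2773], 'tcp_rot': [179.631, 1.371, -8.7576], 'force': [-0.9387, 0.2816, 0.3557], 'finger_gap': 0.0409}
grasp [0.5747 0.2432 0.0958]
total lin [ 0.631 -1.027  3.197] turn [ 0.164  6.845 -0.311]
n 9 [ 0.07  -0.114  0.355] [ 0.018  0.761 -0.035]
grasp [0.5669 0.1806 0.0958]
total lin [0.676 0.55  3.206] turn [ 0.164  6.845 -0.311]
n 9 [0.075 0.061 0.356] [ 0.018  0.761 -0.035]
```

Call:
move_arm:
  rows:
    - {"linear": [0,-0.1,0],"turn": [0.02,0.6,-0.04]}
    - {"linear": [0,-0.1,0],"turn": [0.02,0.9,-0.04]}
    - {"linear": [0,-0.1,0],"turn": [0.02,0.9,-0.04]}
    - {"linear": [0,-0.1,0],"turn": [0.02,0.9,-0.04]}
    - {"linear": [0,-0.1,0],"turn": [0.02,0.9,-0.04]}
    - {"linear": [0,-0.1,0],"turn": [0.02,0.9,-0.04]}
    - {"linear": [0,-0.1,0],"turn": [0.02,0.9,-0.04]}
    - {"linear": [0,-0.1,0],"turn": [0.02,0.8,-0.04]}
    - {"linear": [0,0,0],"turn": [0,0,0]}

```text
t: 9.9
eef_pos: [0.5209, 0.2245, 0.2723]
tcp_rot: [179.0, -30.7, -7.4]
force: [-0.7, -0.0, -0.1]
finger_gap: 0.0411
```

Run:
```python
from h import *
st(); g=np.array([.5747,.2432,.0958])+.05*AX; go(g,RP)
```

```text
{'t': 9.9, 'joints': [32.0037, -10.7022, 121.2326, -26.6438, 48.6422, 143.7468], 'eef_pos': [0.5209, 0.2245, 0.2723], 'tcp_rot': [179.0266, -30.668, -7.3616], 'force': [-0.7098, -0.0238, -0.052], 'finger_gap': 0.0411}
total lin [-1.142 -0.689  3.184] turn [ 0.23  -0.145 -0.032]
n 4 [-0.285 -0.172  0.796] [ 0.058 -0.036 -0.008]
```

Call:
move_arm:
  rows:
    - {"linear": [0,0,0.2],"turn": [0,0,-0.7]}
    - {"linear": [0,0,0.2],"turn": [0,0,-1]}
    - {"linear": [0,0,0.2],"turn": [0,0,-1]}
    - {"linear": [0,0,0.2],"turn": [0,0,-1]}
    - {"linear": [0,0,0.2],"turn": [0,0,-1]}
    - {"linear": [0,0,0.2],"turn": [0,0,-1]}
    - {"linear": [0,0,0.2],"turn": [0,0,-1]}
    - {"linear": [0,0,0.2],"turn": [0,0,-1]}
    - {"linear": [0,0,0],"turn": [0,0,-1]}
    - {"linear": [0,0,0],"turn": [0,0,-0.8]}
    - {"linear": [0,0,0],"turn": [0,0,0]}

```text
t: 11.0
eef_pos: [0.5577, 0.1995, 0.2155]
tcp_rot: [156.7, -19.2, 40.9]
force: [0.5, -0.3, 1.0]
finger_gap: 0.0409
```

```bash
cat >> h.py <<'E'
RP2=(R.from_euler('xyz',RP,degrees=True)*R.from_euler('z',-45,degrees=True)).as_euler('xyz',degrees=True)
E
python3 - <<'E'
from h import *
st(); g=np.array([.5747,.2432,.0958])+.05*AX; go(g,RP2)
c=cap('wrist','w6'); print(discs(c))
E
```

```text
{'t': 11.0, 'joints': [27.2756, -4.7391, 122.1094, -27.915, 42.0666, 97.9713], 'eef_pos': [0.5577, 0.1995, 0.2155], 'tcp_rot': [156.686, -19.2404, 40.8531], 'force': [0.4516, -0.3022, 1.0127], 'finger_gap': 0.0409}
total lin [-0.046 -1.723  1.443] turn [ 0.32   0.378 -0.076]
n 2 [-0.023 -0.862  0.721] [ 0.16   0.189 -0.038]
[(array([295.8,  23.5]), np.int32(4786), array([0.7264, 0.2756, 0.1053])), (array([194.8, 250.3]), np.int32(1317), array([0.5692, 0.2441, 0.1053])), (array([276.7, 319.6]), np.int32(749), array([0.5615, 0.1821, 0.1053]))]
```

View pics/w6.png

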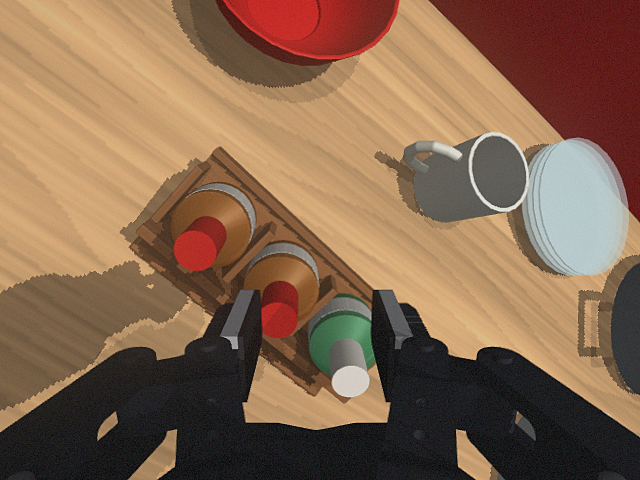

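Call:
move_arm:
  rows:
    - {"linear": [0,-0.5,0],"turn": [0.16,0.19,-0.04]}
    - {"linear": [0,-0.7,0.2],"turn": [0.16,0.19,-0.04]}
    - {"linear": [0,-0.5,0.5],"turn": [0,0,0]}
    - {"linear": [0,0,0.4],"turn": [0,0,0]}
    - {"linear": [0,0,0.2],"turn": [0,0,0]}
    - {"linear": [0,0,0],"turn": [0,0,0]}

```text
t: 11.65
eef_pos: [0.5475, 0.2519, 0.1441]
tcp_rot: [158.2, -21.1, 41.3]
force: [0.3, -0.3, -0.8]
finger_gap: 0.0414
```

Run:
```python
from h import *
st(); g=np.array([.5692,.244,.1053])-.011*AX; go(g+.03*AX,RP2);go(g,RP2)
```

```text
{'t': 11.65, 'joints': [32.1542, 1.4391, 124.6845, -33.7294, 34.367, 109.8348], 'eef_pos': [0.5475, 0.2519, 0.1441], 'tcp_rot': [158.179, -21.147, 41.3446], 'force': [0.2808, -0.3216, -0.8214], 'finger_gap': 0.0414}
total lin [-0.09   0.095  0.646] turn [-0.041 -0.046 -0.142]
n 1 [-0.09   0.095  0.646] [-0.041 -0.046 -0.142]
total lin [-0.092  0.097  1.396] turn [-0.041 -0.046 -0.142]
n 2 [-0.046  0.049  0.698] [-0.02  -0.023 -0.071]
```

Call:
move_arm:
  rows:
    - {"linear": [-0.09,0.09,0.1],"turn": [-0.04,-0.04,-0.14]}
    - {"linear": [0,0,0.3],"turn": [0,0,0]}
    - {"linear": [0,0,0.25],"turn": [0,0,0]}
    - {"linear": [0,0,0],"turn": [0,0,0]}

```text
t: 12.05
eef_pos: [0.5613, 0.2449, 0.122]
tcp_rot: [157.8, -20.9, 41.9]
force: [-0.3, -0.2, 0.1]
finger_gap: 0.0411
```

Run:
```python
from h import *
st(); g=np.array([.5692,.244,.1053])-.011*AX; go(g,RP2)
```

```text
{'t': 12.05, 'joints': [30.7074, 4.1434, 124.707, -35.9299, 31.588, 110.7172], 'eef_pos': [0.5613, 0.2449, 0.122], 'tcp_rot': [157.7556, -20.9021, 41.8843], 'force': [-0.2573, -0.2117, 0.1155], 'finger_gap': 0.0411}
total lin [-0.026 -0.03   0.735] turn [ 0.01  -0.038 -0.02 ]
n 1 [-0.026 -0.03   0.735] [ 0.01  -0.038 -0.02 ]
```

Call:
move_arm:
  rows:
    - {"linear": [-0.02,-0.03,0.25],"turn": [0,-0.03,-0.02]}
    - {"linear": [0,0,0.25],"turn": [0,0,0]}
    - {"linear": [0,0,0.2],"turn": [0,0,0]}
    - {"linear": [0,0,0],"turn": [0,0,0]}

```text
t: 12.45
eef_pos: [0.5758, 0.2432, 0.095]
tcp_rot: [157.8, -20.8, 41.9]
force: [-0.8, 1.4, -0.1]
finger_gap: 0.041
```

Run:
```python
from h import *
st(); g=np.array([.5692,.244,.1053])-.011*AX; go(g,RP2)
```

```text
{'t': 12.45, 'joints': [29.6988, 7.7382, 124.2252, -38.6973, 28.7789, 113.1461], 'eef_pos': [0.5758, 0.2432, 0.095], 'tcp_rot': [157.7502, -20.7592, 41.8667], 'force': [-0.8096, 1.4489, -0.071], 'finger_gap': 0.041}
total lin [-0.011 -0.011 -0.031] turn [ 0.012 -0.008 -0.012]
n 1 [-0.011 -0.011 -0.031] [ 0.012 -0.008 -0.012]
```

Close with more force, then check.

Call:
move_arm:
  rows:
    - {"linear": [0,0,-0.03],"turn": [0,0,0]}
    - {"linear": [0,0,0],"turn": [0,0,0]}
    - {"linear": [0,0,0],"turn": [0,0,0]}
    - {"linear": [0,0,0],"turn": [0,0,0]}
  gripper: 1
  force: 40

```text
t: 12.85
eef_pos: [0.5752, 0.243, 0.096]
tcp_rot: [157.7, -20.7, 41.9]
force: [1.5, -0.8, -1.5]
finger_gap: 0.0229
```

Call:
move_arm:
  rows:
    - {"linear": [0,0,-0.2],"turn": [0,0,0]}
    - {"linear": [0,0,-0.4],"turn": [0,0,0]}
    - {"linear": [0,0,-0.5],"turn": [0,0,0]}
    - {"linear": [0,0,-0.5],"turn": [0,0,0]}
    - {"linear": [0,0,-0.6],"turn": [0,0,0]}
    - {"linear": [0,0,-0.6],"turn": [0,0,0]}
    - {"linear": [0,0,0],"turn": [0,0,0]}

```text
t: 13.55
eef_pos: [0.5155, 0.2509, 0.1983]
tcp_rot: [157.9, -20.8, 41.8]
force: [0.6, -0.3, -0.9]
finger_gap: 0.0227
```

Run:
```python
from h import *
st(); go((.54,.20,.22),(180,0,41))
```

```text
{'t': 13.55, 'joints': [34.3338, -5.4951, 124.8019, -29.9787, 41.3353, 106.0007], 'eef_pos': [0.5155, 0.2509, 0.1983], 'tcp_rot': [157.9109, -20.7645, 41.8235], 'force': [0.5873, -0.294, -0.9033], 'finger_gap': 0.0227}
total lin [-0.174  1.5   -0.089] turn [ 4.733 -4.507 -0.698]
n 5 [-0.035  0.3   -0.018] [ 0.947 -0.901 -0.14 ]
```

Call:
move_arm:
  rows:
    - {"linear": [0,0,0],"turn": [0.5,-0.5,-0.1]}
    - {"linear": [0,0,0],"turn": [0.8,-0.8,-0.1]}
    - {"linear": [0,0,0],"turn": [0.8,-0.8,-0.1]}
    - {"linear": [0,0,0],"turn": [0.8,-0.8,-0.1]}
    - {"linear": [0,0,0],"turn": [0.8,-0.8,-0.1]}
    - {"linear": [0,0,0],"turn": [0.7,-0.6,-0.1]}
    - {"linear": [0,0,0],"turn": [0.2,-0.2,-0.1]}
    - {"linear": [0,0,0],"turn": [0,0,0]}

```text
t: 14.35
eef_pos: [0.5111, 0.2502, 0.1923]
tcp_rot: [-179.5, 1.0, 41.2]
force: [-0.3, -0.5, -1.3]
finger_gap: 0.0227
```

Run:
```python
from h import *
st(); go((.559,-.2765,.19),(180,0,41)); go((.559,-.2765,.19),(180,0,0));
```

```text
{'t': 14.35, 'joints': [23.4823, 6.8797, 107.9645, 0.18, 66.2116, 72.2118], 'eef_pos': [0.5111, 0.2502, 0.1923], 'tcp_rot': [-179.5219, 0.9556, 41.2003], 'force': [-0.2529, -0.4889, -1.3163], 'finger_gap': 0.0227}
total lin [-7.771 10.698  0.098] turn [-0.104  0.209  0.043]
n 11 [-0.706  0.973  0.009] [-0.009  0.019  0.004]
total lin [-7.771 10.698  0.098] turn [-0.025  0.237  8.987]
n 11 [-0.706  0.973  0.009] [-0.002  0.022  0.817]
```

Call:
move_arm:
  rows:
    - {"linear": [-0.55,0.76,0],"turn": [0,0.02,0.8]}
    - {"linear": [-0.5,0.8,0],"turn": [0,0.02,0.8]}
    - {"linear": [-0.44,0.83,0],"turn": [0,0.02,0.8]}
    - {"linear": [-0.38,0.86,0],"turn": [0,0.02,0.8]}
    - {"linear": [-0.32,0.89,0],"turn": [0,0.02,0.8]}
    - {"linear": [-0.27,0.9,0],"turn": [0,0.02,0.8]}
    - {"linear": [-0.21,0.92,0],"turn": [0,0.02,0.8]}
    - {"linear": [-0.14,0.93,0],"turn": [0,0.02,0.8]}
    - {"linear": [-0.1,0.94,0],"turn": [0,0.02,0.8]}
    - {"linear": [-0.03,0.94,0],"turn": [0,0.02,0.8]}
    - {"linear": [0.04,0.94,0],"turn": [0,0.02,0.7]}
    - {"linear": [0.08,0.8,0],"turn": [0,0,0.2]}

```text
t: 15.55
eef_pos: [0.5483, -0.2023, 0.187]
tcp_rot: [179.5, -0.3, -0.6]
force: [0.6, 0.4, -1.0]
finger_gap: 0.0226
```

Run:
```python
from h import *
st(); go((.559,-.2765,.17),(180,0,0));
```

```text
{'t': 15.55, 'joints': [-22.4932, 7.8944, 107.4142, -0.3855, 64.2681, 68.2533], 'eef_pos': [0.5483, -0.2023, 0.187], 'tcp_rot': [179.5196, -0.2636, -0.5792], 'force': [0.5828, 0.3753, -0.9631], 'finger_gap': 0.0226}
total lin [0.283 1.85  0.441] turn [ 0.105 -0.057 -0.127]
n 2 [0.142 0.925 0.22 ] [ 0.053 -0.028 -0.063]
```

Call:
move_arm:
  rows:
    - {"linear": [0.1,0.6,0.1],"turn": [0.05,-0.03,-0.06]}
    - {"linear": [0.1,0.4,0.1],"turn": [0.05,-0.03,-0.06]}
    - {"linear": [0.08,0.2,0.1],"turn": [0,0,0]}
    - {"linear": [0,0,0.1],"turn": [0,0,0]}
    - {"linear": [0,0,0],"turn": [0,0,0]}
    - {"linear": [0,0,0],"turn": [0,0,0]}

```text
t: 16.15
eef_pos: [0.5574, -0.252, 0.1681]
tcp_rot: [179.9, 0.1, -0.1]
force: [-0.5, 0.8, -0.8]
finger_gap: 0.0226
```

Run:
```python
from h import *
st(); c=cap('wrist','w7'); go((.559,-.2765,.13),(180,0,0)); print([(r[0],r[1]) for r in reds(c)[0]])
```

```text
{'t': 16.15, 'joints': [-26.5805, 11.994, 104.7295, -0.1627, 63.3242, 63.6413], 'eef_pos': [0.5574, -0.252, 0.1681], 'tcp_rot': [179.891, 0.1073, -0.1488], 'force': [-0.5403, 0.7942, -0.7921], 'finger_gap': 0.0226}
total lin [0.047 0.618 0.95 ] turn [ 0.021  0.027 -0.03 ]
n 1 [0.047 0.618 0.95 ] [ 0.021  0.027 -0.03 ]
[(array([264.2,  88.9]), array([ 239,   63,   52,   53, 2127], dtype=int32)), (array([184.6, 150.3]), array([ 155,  127,   62,   50, 2431], dtype=int32)), (array([273.4, 198.8]), array([ 250,  170,   48,   54, 1836], dtype=int32)), (array([197.1, 245.5]), array([ 169,  217,   57,   57, 2248], dtype=int32)), (array([316.1, 337.3]), array([ 279,  282,   75,  108, 6527], dtype=int32)), (array([315.6, 412.5]), array([ 298,  394,   36,   36, 1083], dtype=int32))]
```

View pics/w7.png

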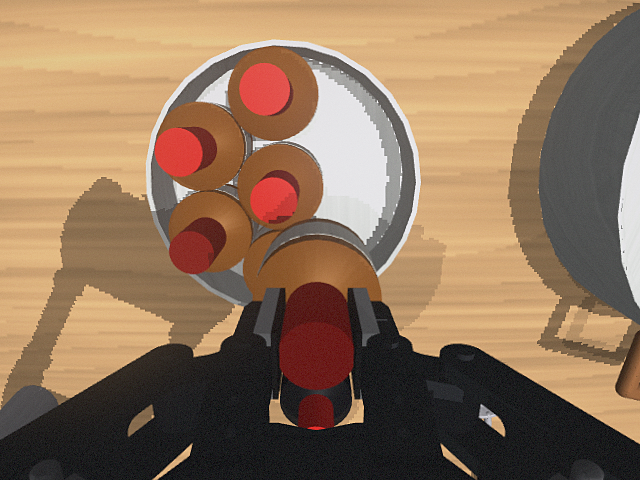

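Call:
move_arm:
  rows:
    - {"linear": [0.04,0.3,0.2],"turn": [0.02,0.02,-0.02]}
    - {"linear": [0.04,0.3,0.2],"turn": [0,0,0]}
    - {"linear": [0,0,0.1],"turn": [0,0,0]}
    - {"linear": [0,0,0],"turn": [0,0,0]}

```text
t: 16.6
eef_pos: [0.5612, -0.2763, 0.1467]
tcp_rot: [180.0, -0.0, 0.1]
force: [-0.6, -0.9, -1.5]
finger_gap: 0.0231
```

Run:
```python
from h import *
st(); go((.561,-.277,.115),(180,0,0))
```

```text
{'t': 16.6, 'joints': [-28.4869, 14.5059, 104.0691, -0.0127, 61.3919, 61.4082], 'eef_pos': [0.5612, -0.2763, 0.1467], 'tcp_rot': [179.9744, -0.0237, 0.111], 'force': [-0.6127, -0.9334, -1.511], 'finger_gap': 0.0231}
total lin [-0.005  0.018  0.793] turn [ 0.006 -0.005  0.024]
n 1 [-0.005  0.018  0.793] [ 0.006 -0.005  0.024]
```

Call:
move_arm:
  rows:
    - {"linear": [0,0.02,0.3],"turn": [0,0,0]}
    - {"linear": [0,0,0.3],"turn": [0,0,0]}
    - {"linear": [0,0,0.25],"turn": [0,0,0]}
    - {"linear": [0,0,0.25],"turn": [0,0,0]}
    - {"linear": [0,0,0.2],"turn": [0,0,0]}
    - {"linear": [0,0,0.15],"turn": [0,0,0]}

```text
t: 17.2
eef_pos: [0.5609, -0.2769, 0.0834]
tcp_rot: [-180.0, 0.0, 0.1]
force: [-0.6, -1.1, -1.6]
finger_gap: 0.0231
```

Run:
```python
from h import *
st(); go((.561,-.277,.073),(180,0,0))
```

```text
{'t': 17.2, 'joints': [-28.5585, 18.4186, 106.5305, 0.0077, 55.0659, 61.347], 'eef_pos': [0.5609, -0.2769, 0.0834], 'tcp_rot': [-179.9873, 0.0102, 0.0901], 'force': [-0.6442, -1.1202, -1.6467], 'finger_gap': 0.0231}
total lin [0.004 0.003 0.259] turn [-0.003  0.002  0.02 ]
n 1 [0.004 0.003 0.259] [-0.003  0.002  0.02 ]
```

Call:
move_arm:
  rows:
    - {"linear": [0,0,0.1],"turn": [0,0,0]}
    - {"linear": [0,0,0.08],"turn": [0,0,0]}
    - {"linear": [0,0,0.03],"turn": [0,0,0]}

```text
t: 17.5
eef_pos: [0.5604, -0.2764, 0.0731]
tcp_rot: [-179.9, 0.1, 0.1]
force: [0.0, -0.7, 2.1]
finger_gap: 0.0228
```

Call:
move_arm:
  rows:
    - {"linear": [0,0,0.04],"turn": [0,0,0]}
    - {"linear": [0,0,0.03],"turn": [0,0,0]}

```text
t: 17.7
eef_pos: [0.5611, -0.2768, 0.0731]
tcp_rot: [-180.0, 0.0, 0.1]
force: [-2.8, 1.0, 2.1]
finger_gap: 0.0228
```

Call:
move_arm:
  rows:
    - {"linear": [0,0,0],"turn": [0,0,0]}
    - {"linear": [0,0,0],"turn": [0,0,0]}
    - {"linear": [0,0,-0.3],"turn": [0,0,0]}
    - {"linear": [0,0,-0.9],"turn": [0,0,0]}
    - {"linear": [-0.2,-0.2,-1],"turn": [0,0,0]}
    - {"linear": [-0.5,-0.3,-1],"turn": [0,0,0]}
    - {"linear": [-0.3,-0.2,-1],"turn": [0,0,0]}
    - {"linear": [0,0,-1],"turn": [0,0,0]}
    - {"linear": [0,0,0],"turn": [0,0,0]}
  gripper: 0.52

```text
t: 18.6
eef_pos: [0.5208, -0.2486, 0.295]
tcp_rot: [179.8, -0.3, 0.1]
force: [0.4, 0.5, -0.1]
finger_gap: 0.0411
```

Run:
```python
from h import *
st(); c=cap('wrist','w8'); u=proj(c,(.586,-.23,.044)); print(u); rep(c,tuple(int(a) for a in u),115)
for r in reds(c)[0]: print(r[0], onz(c,*r[0],.084).round(4))
```

```text
{'t': 18.6, 'joints': [-27.9968, 2.8793, 101.2337, 0.0099, 75.522, 61.9059], 'eef_pos': [0.5208, -0.2486, 0.295], 'tcp_rot': [179.8366, -0.3265, 0.0953], 'force': [0.4345, 0.4831, -0.0682], 'finger_gap': 0.0411}
[296.44917494 125.18321053]
tin [ 0.586  -0.2298  0.0828] (52, np.float64(0.00034078209048483965))
[ 0.4339 -0.2494  0.0111] r 153.4 ang -172.7
[ 0.5335 -0.2289  0.0111] r 52.5 ang 179.0
[ 0.5581 -0.1841  0.0115] r 53.6 ang 121.4
[ 0.5591 -0.2751  0.0115] r 52.6 ang -120.7
[ 0.5857 -0.2285  0.0115] r 1.4 ang 104.6
[ 0.6102 -0.1818  0.0115] r 53.8 ang 63.3
[ 0.6395 -0.2255  0.0115] r 53.7 ang 4.7
[287.5  52.8] [ 0.6396 -0.2254  0.084 ]
[233.3  93.7] [ 0.61   -0.1833  0.084 ]
[292.2 125.7] [ 0.5858 -0.2284  0.084 ]
[239.2 160.4] [ 0.559  -0.1858  0.084 ]
[351.1 160. ] [ 0.5594 -0.275   0.084 ]
[294.2 190.7] [ 0.5346 -0.2295  0.084 ]
[318.4 298.7] [ 0.4399 -0.2495  0.084 ]
```

Call:
move_arm:
  rows:
    - {"linear": [0,-0.6,0],"turn": [0,0,-0.6]}
    - {"linear": [0.05,-0.9,0],"turn": [0,0,-0.8]}
    - {"linear": [0.12,-0.9,0.1],"turn": [0,0,-0.8]}
    - {"linear": [0.18,-0.9,0.1],"turn": [0,0,-0.8]}
    - {"linear": [0.24,-0.88,0.1],"turn": [0,0,-0.8]}
    - {"linear": [0.3,-0.86,0.1],"turn": [0,0,-0.8]}
    - {"linear": [0.36,-0.84,0.2],"turn": [0,0,-0.8]}
    - {"linear": [0.42,-0.8,0.2],"turn": [0,0,-0.8]}
    - {"linear": [0.47,-0.78,0.2],"turn": [0,0,-0.8]}
    - {"linear": [0.52,-0.75,0.2],"turn": [0,0,-0.8]}
    - {"linear": [0.55,-0.7,0.2],"turn": [0,0,-0.8]}
    - {"linear": [0.4,-0.4,0.1],"turn": [0,0,-0.3]}

```text
t: 19.85
eef_pos: [0.5237, 0.1726, 0.2196]
tcp_rot: [-179.8, 0.6, 42.1]
force: [0.9, -0.2, -0.5]
finger_gap: 0.0412
```

Run:
```python
from h import *
st(); g=np.array([.5615,.1817,.1053])-.011*AX; print(g); go(g+.07*AX,RP2)
```

```text
{'t': 19.85, 'joints': [15.6823, 3.3949, 108.741, -0.0524, 68.4595, 63.5843], 'eef_pos': [0.5237, 0.1726, 0.2196], 'tcp_rot': [-179.7786, 0.5548, 42.1185], 'force': [0.9012, -0.1708, -0.5284], 'finger_gap': 0.0412}
[0.56695663 0.18101067 0.095774  ]
total lin [ 0.388 -0.088  1.576] turn [-4.845  4.573  0.935]
n 5 [ 0.078 -0.018  0.315] [-0.969  0.915  0.187]
```

Call:
move_arm:
  rows:
    - {"linear": [0,0,0],"turn": [-0.5,0.5,0.1]}
    - {"linear": [0,0,0],"turn": [-0.8,0.75,0.15]}
    - {"linear": [0,0,0],"turn": [-0.8,0.75,0.15]}
    - {"linear": [0,0,0],"turn": [-0.8,0.75,0.15]}
    - {"linear": [0,0,0],"turn": [-0.8,0.75,0.15]}
    - {"linear": [0,0,0],"turn": [-0.8,0.75,0.15]}
    - {"linear": [0,0,0],"turn": [-0.3,0.3,0.07]}
    - {"linear": [0,0,0],"turn": [0,0,0]}
    - {"linear": [0,0,0],"turn": [0,0,0]}

```text
t: 20.75
eef_pos: [0.5166, 0.1752, 0.2058]
tcp_rot: [157.8, -20.4, 42.3]
force: [-0.3, 0.4, 0.2]
finger_gap: 0.0408
```

Run:
```python
from h import *
st(); g=np.array([.5615,.1817,.1053])-.011*AX; go(g+.05*AX,RP2); c=cap('wrist','w9');print(discs(c))
```

```text
{'t': 20.75, 'joints': [25.3826, -10.8971, 128.4988, -24.9879, 39.3865, 93.3231], 'eef_pos': [0.5166, 0.1752, 0.2058], 'tcp_rot': [157.7638, -20.3626, 42.3376], 'force': [-0.3059, 0.4157, 0.1964], 'finger_gap': 0.0408}
total lin [ 0.004 -0.429  1.747] turn [-0.027  0.036  0.11 ]
n 2 [ 0.002 -0.215  0.873] [-0.013  0.018  0.055]
[(array([290.5, 243.1]), np.int32(1237), array([0.5613, 0.1818, 0.1053]))]
```

Call:
move_arm:
  rows:
    - {"linear": [0,-0.22,0.3],"turn": [-0.02,0.03,0.1]}
    - {"linear": [0,-0.2,0.5],"turn": [0,0,0]}
    - {"linear": [0,0,0.5],"turn": [0,0,0]}
    - {"linear": [0,0,0.4],"turn": [0,0,0]}
    - {"linear": [0,0,0],"turn": [0,0,0]}
    - {"linear": [0,0,0],"turn": [0,0,0]}

```text
t: 21.4
eef_pos: [0.5476, 0.1842, 0.1418]
tcp_rot: [157.9, -20.8, 41.6]
force: [-0.6, 0.9, -0.2]
finger_gap: 0.041
```

Run:
```python
from h import *
st(); g=np.array([.5614,.1818,.1053])-.011*AX; go(g,RP2)
```

```text
{'t': 21.4, 'joints': [24.7652, -2.2397, 128.6193, -30.6952, 31.2265, 100.5633], 'eef_pos': [0.5476, 0.1842, 0.1418], 'tcp_rot': [157.8903, -20.7956, 41.6472], 'force': [-0.644, 0.8615, -0.2262], 'finger_gap': 0.041}
total lin [-0.12  -0.095  1.24 ] turn [-0.001  0.002 -0.056]
n 2 [-0.06  -0.047  0.62 ] [-0.001  0.001 -0.028]
```

Call:
move_arm:
  rows:
    - {"linear": [-0.12,-0.09,0.1],"turn": [0,0,-0.05]}
    - {"linear": [0,0,0.3],"turn": [0,0,0]}
    - {"linear": [0,0,0.25],"turn": [0,0,0]}
    - {"linear": [0,0,0.2],"turn": [0,0,0]}
    - {"linear": [0,0,0],"turn": [0,0,0]}

```text
t: 21.9
eef_pos: [0.5614, 0.1823, 0.1097]
tcp_rot: [157.7, -20.9, 41.9]
force: [-0.6, -0.4, -0.2]
finger_gap: 0.0406
```

Run:
```python
from h import *
st(); g=np.array([.5614,.1818,.1053])-.011*AX; go(g,RP2)
```

```text
{'t': 21.9, 'joints': [23.7945, 1.8406, 128.7854, -34.462, 27.0432, 103.9542], 'eef_pos': [0.5614, 0.1823, 0.1097], 'tcp_rot': [157.7426, -20.9266, 41.9015], 'force': [-0.6029, -0.3685, -0.2047], 'finger_gap': 0.0406}
total lin [-0.048 -0.028  0.37 ] turn [ 0.011 -0.044 -0.019]
n 1 [-0.048 -0.028  0.37 ] [ 0.011 -0.044 -0.019]
```

Call:
move_arm:
  rows:
    - {"linear": [-0.05,-0.03,0.2],"turn": [0,-0.04,0]}
    - {"linear": [0,0,0.15],"turn": [0,0,0]}
    - {"linear": [0,0,0],"turn": [0,0,0]}

```text
t: 22.2
eef_pos: [0.5669, 0.181, 0.0951]
tcp_rot: [157.8, -20.7, 41.8]
force: [0.0, 0.2, -0.5]
finger_gap: 0.0411
```

Run:
```python
from h import *
st(); g=np.array([.5614,.1818,.1053])-.011*AX; go(g,RP2)
```

```text
{'t': 22.2, 'joints': [23.4059, 3.7724, 128.6527, -36.2067, 25.6119, 105.6408], 'eef_pos': [0.5669, 0.181, 0.0951], 'tcp_rot': [157.7786, -20.7282, 41.8173], 'force': [0.0169, 0.1624, -0.5015], 'finger_gap': 0.0411}
total lin [ 0.007  0.005 -0.015] turn [ 0.01   0.002 -0.019]
n 1 [ 0.007  0.005 -0.015] [ 0.01   0.002 -0.019]
```

Call:
move_arm:
  rows:
    - {"linear": [0,0,0],"turn": [0,0,0]}
    - {"linear": [0,0,0],"turn": [0,0,0]}
    - {"linear": [0,0,0],"turn": [0,0,0]}
    - {"linear": [0,0,0],"turn": [0,0,0]}
  gripper: 1
  force: 40

```text
t: 22.6
eef_pos: [0.5671, 0.181, 0.0953]
tcp_rot: [157.8, -20.7, 41.8]
force: [1.6, 0.1, -1.9]
finger_gap: 0.0228
```

Pull out along the axis, then turn upright.

Call:
move_arm:
  rows:
    - {"linear": [0,0,-0.2],"turn": [0,0,0]}
    - {"linear": [0,0,-0.4],"turn": [0,0,0]}
    - {"linear": [0,0,-0.5],"turn": [0,0,0]}
    - {"linear": [0,0,-0.5],"turn": [0,0,0]}
    - {"linear": [0,0,-0.6],"turn": [0,0,0]}
    - {"linear": [0,0,-0.6],"turn": [0,0,0]}
    - {"linear": [0,0,0],"turn": [0,0,0]}

```text
t: 23.3
eef_pos: [0.5067, 0.1883, 0.1964]
tcp_rot: [158.0, -20.6, 41.7]
force: [0.8, 0.9, -0.9]
finger_gap: 0.0229
```

Call:
move_arm:
  rows:
    - {"linear": [0,0,0],"turn": [0.5,-0.5,-0.1]}
    - {"linear": [0,0,0],"turn": [0.8,-0.8,-0.1]}
    - {"linear": [0,0,0],"turn": [0.8,-0.8,-0.1]}
    - {"linear": [0,0,0],"turn": [0.8,-0.8,-0.1]}
    - {"linear": [0,0,0],"turn": [0.8,-0.8,-0.1]}
    - {"linear": [0,0,0],"turn": [0.7,-0.6,-0.1]}
    - {"linear": [0,0,0],"turn": [0.2,-0.2,-0.1]}
    - {"linear": [0,0,0],"turn": [0,0,0]}

```text
t: 24.1
eef_pos: [0.5016, 0.1875, 0.1894]
tcp_rot: [-179.4, 1.2, 41.1]
force: [-0.4, -0.6, -2.3]
finger_gap: 0.0233
```

Run:
```python
from h import *
st(); go((.6143,-.2754,.19),(180,0,41))
```

```text
{'t': 24.1, 'joints': [17.7706, 3.5743, 111.9017, 0.1108, 65.8479, 66.6296], 'eef_pos': [0.5016, 0.1875, 0.1894], 'tcp_rot': [-179.3829, 1.1757, 41.1008], 'force': [-0.3672, -0.6179, -2.3], 'finger_gap': 0.0233}
total lin [-5.483 10.574 -0.017] turn [-0.134  0.257  0.021]
n 11 [-0.498  0.961 -0.002] [-0.012  0.023  0.002]
```

Call:
move_arm:
  rows:
    - {"linear": [-0.42,0.6,-0.4],"turn": [0,0.02,0.8]}
    - {"linear": [-0.36,0.84,-0.2],"turn": [0,0.02,0.8]}
    - {"linear": [-0.3,0.86,0],"turn": [0,0.02,0.8]}
    - {"linear": [-0.24,0.88,0],"turn": [0,0.02,0.8]}
    - {"linear": [-0.18,0.9,0],"turn": [0,0.02,0.8]}
    - {"linear": [-0.13,0.9,0],"turn": [0,0.02,0.8]}
    - {"linear": [-0.07,0.91,0],"turn": [0,0.02,0.8]}
    - {"linear": [0,0.91,0],"turn": [0,0.02,0.8]}
    - {"linear": [0.05,0.91,0],"turn": [0,0.02,0.8]}
    - {"linear": [0.11,0.91,0],"turn": [0,0.02,0.8]}
    - {"linear": [0.17,0.9,0],"turn": [0,0.02,0.7]}
    - {"linear": [0.2,0.6,0],"turn": [0,0,0.2]}

```text
t: 25.3
eef_pos: [0.5969, -0.2276, 0.2071]
tcp_rot: [179.5, 0.2, -0.9]
force: [0.9, -0.1, -2.2]
finger_gap: 0.0227
```

Run:
```python
from h import *
st(); go((.6143,-.2754,.17),(180,0,0))
```

```text
{'t': 25.3, 'joints': [-22.8442, 12.9158, 99.2653, -0.5553, 67.7762, 68.2173], 'eef_pos': [0.5969, -0.2276, 0.2071], 'tcp_rot': [179.507, 0.152, -0.8523], 'force': [0.9392, -0.054, -2.2479], 'finger_gap': 0.0227}
total lin [0.455 1.179 0.937] turn [ 0.107  0.034 -0.186]
n 2 [0.228 0.59  0.468] [ 0.054  0.017 -0.093]
```

Call:
move_arm:
  rows:
    - {"linear": [0.15,0.4,0.2],"turn": [0.05,0.02,-0.1]}
    - {"linear": [0.15,0.4,0.2],"turn": [0.05,0.02,-0.08]}
    - {"linear": [0.15,0.3,0.2],"turn": [0,0,0]}
    - {"linear": [0,0,0.2],"turn": [0,0,0]}
    - {"linear": [0,0,0],"turn": [0,0,0]}

```text
t: 25.8
eef_pos: [0.6136, -0.2751, 0.171]
tcp_rot: [179.9, 0.0, -0.2]
force: [0.1, -0.2, -1.7]
finger_gap: 0.0229
```

Run:
```python
from h import *
st(); c=cap('wrist','w10'); rep(c,(320,160),200); go((.6143,-.2754,.14),(180,0,0))
```

```text
{'t': 25.8, 'joints': [-26.2046, 18.0266, 96.7926, -0.1466, 65.1456, 64.0238], 'eef_pos': [0.6136, -0.2751, 0.171], 'tcp_rot': [179.865, 0.0267, -0.1669], 'force': [0.1485, -0.1942, -1.7002], 'finger_gap': 0.0229}
tin [ 0.5918 -0.2316  0.0796] (25, np.float64(0.0013813431269930343))
[ 0.6424 -0.2259  0.01  ] r 50.9 ang 6.4
total lin [0.01  0.005 0.793] turn [ 0.036 -0.005 -0.032]
n 1 [0.01  0.005 0.793] [ 0.036 -0.005 -0.032]
```

View pics/w10.png

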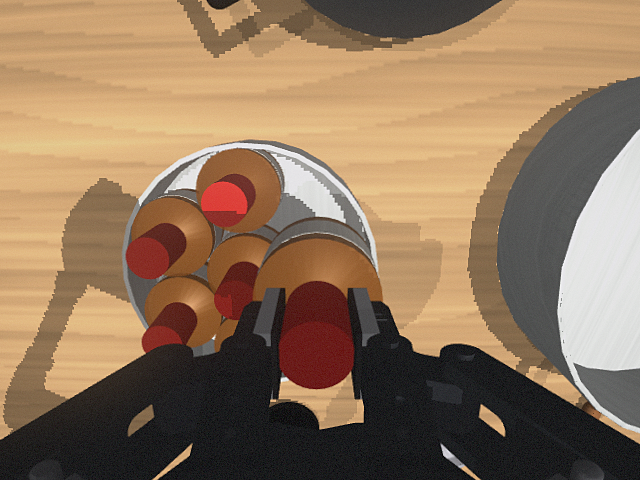

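Call:
move_arm:
  rows:
    - {"linear": [0.06,0.05,0.3],"turn": [0.03,0,-0.03]}
    - {"linear": [0,0,0.3],"turn": [0,0,0]}
    - {"linear": [0,0,0.2],"turn": [0,0,0]}
    - {"linear": [0,0,0],"turn": [0,0,0]}

```text
t: 26.25
eef_pos: [0.6166, -0.2746, 0.1375]
tcp_rot: [-180.0, -0.0, 0.2]
force: [-0.4, -0.1, -0.7]
finger_gap: 0.023
```

Run:
```python
from h import *
st(); go((.616,-.277,.112),(180,0,0))
```

```text
{'t': 26.25, 'joints': [-26.1255, 19.9786, 97.9902, 0.0209, 61.9957, 63.7053], 'eef_pos': [0.6166, -0.2746, 0.1375], 'tcp_rot': [-179.9991, -0.0399, 0.1594], 'force': [-0.4432, -0.0551, -0.6935], 'finger_gap': 0.023}
total lin [-0.017  0.06   0.638] turn [-0.    -0.009  0.035]
n 1 [-0.017  0.06   0.638] [-0.    -0.009  0.035]
```

Call:
move_arm:
  rows:
    - {"linear": [-0.01,0.06,0.2],"turn": [0,0,0.03]}
    - {"linear": [0,0,0.2],"turn": [0,0,0]}
    - {"linear": [0,0,0.2],"turn": [0,0,0]}
    - {"linear": [0,0,0],"turn": [0,0,0]}

```text
t: 26.65
eef_pos: [0.6162, -0.2768, 0.1114]
tcp_rot: [-180.0, -0.0, 0.0]
force: [-0.6, -0.4, -1.9]
finger_gap: 0.0231
```

Run:
```python
from h import *
st(); go((.616,-.277,.073),(180,0,0))
```

```text
{'t': 26.65, 'joints': [-26.3144, 21.4812, 98.9694, 0.0177, 59.521, 63.6448], 'eef_pos': [0.6162, -0.2768, 0.1114], 'tcp_rot': [-179.999, -0.0322, 0.0319], 'force': [-0.6446, -0.403, -1.9365], 'finger_gap': 0.0231}
total lin [-0.005  0.004  0.96 ] turn [-0.    -0.007  0.007]
n 1 [-0.005  0.004  0.96 ] [-0.    -0.007  0.007]
```

Call:
move_arm:
  rows:
    - {"linear": [0,0,0.12],"turn": [0,0,0]}
    - {"linear": [0,0,0.12],"turn": [0,0,0]}
    - {"linear": [0,0,0.12],"turn": [0,0,0]}
    - {"linear": [0,0,0.12],"turn": [0,0,0]}

```text
t: 27.05
eef_pos: [0.6166, -0.2766, 0.0923]
tcp_rot: [-180.0, -0.1, 0.0]
force: [-0.4, 1.0, -0.9]
finger_gap: 0.0232
```

Call:
move_arm:
  rows:
    - {"linear": [0,0,0.12],"turn": [0,0,0]}
    - {"linear": [0,0,0.12],"turn": [0,0,0]}
    - {"linear": [0,0,0.08],"turn": [0,0,0]}

```text
t: 27.35
eef_pos: [0.6165, -0.2766, 0.0778]
tcp_rot: [-180.0, -0.1, 0.0]
force: [-0.5, 0.9, -1.4]
finger_gap: 0.0229
```

Run:
```python
from h import *
st(); go((.616,-.277,.073),(180,0,0))
```

```text
{'t': 27.35, 'joints': [-26.3008, 23.5134, 100.1159, 0.0671, 56.3119, 63.6453], 'eef_pos': [0.6165, -0.2766, 0.0778], 'tcp_rot': [-179.976, -0.0775, 0.0167], 'force': [-0.4649, 0.8618, -1.4205], 'finger_gap': 0.0229}
total lin [-0.014  0.01   0.121] turn [-0.005 -0.017  0.004]
n 1 [-0.014  0.01   0.121] [-0.005 -0.017  0.004]
```

Call:
move_arm:
  rows:
    - {"linear": [0,0,0.09],"turn": [0,0,0]}
    - {"linear": [0,0,0.05],"turn": [0,0,0]}
    - {"linear": [0,0,0.04],"turn": [0,0,0]}

```text
t: 27.65
eef_pos: [0.6173, -0.2769, 0.0726]
tcp_rot: [-180.0, -0.1, 0.0]
force: [-4.2, 3.4, 11.5]
finger_gap: 0.023
```

Floor contact. Release and rise for a look.

Call:
move_arm:
  rows:
    - {"linear": [0,0,-0.02],"turn": [0,0,0]}
    - {"linear": [0,0,0],"turn": [0,0,0]}
    - {"linear": [0,0,-0.3],"turn": [0,0,0]}
    - {"linear": [0,0,-0.9],"turn": [0,0,0]}
    - {"linear": [-0.4,-0.2,-1],"turn": [0,0,0]}
    - {"linear": [-0.8,-0.3,-1],"turn": [0,0,0]}
    - {"linear": [-0.8,-0.2,-1],"turn": [0,0,0]}
    - {"linear": [-0.4,0,-1],"turn": [0,0,0]}
    - {"linear": [0,0,0],"turn": [0,0,0]}
    - {"linear": [0,0,0],"turn": [0,0,0]}
  gripper: 0.52

```text
t: 28.65
eef_pos: [0.5228, -0.2505, 0.2919]
tcp_rot: [179.7, -0.7, 0.0]
force: [1.1, 0.3, -0.5]
finger_gap: 0.0408
```

Run:
```python
from h import *
st(); c=cap('wrist','w11'); u=proj(c,(.586,-.23,.044)); print(u); rep(c,tuple(int(a) for a in u),115)
```

```text
{'t': 28.65, 'joints': [-28.0708, 3.0136, 101.422, 0.0055, 74.8192, 61.9129], 'eef_pos': [0.5228, -0.2505, 0.2919], 'tcp_rot': [179.6538, -0.66, 0.0168], 'force': [1.0932, 0.2687, -0.4653], 'finger_gap': 0.0408}
[293.18843133 129.22130229]
tin [ 0.5863 -0.2299  0.0828] (60, np.float64(0.0003589443709262341))
[ 0.4341 -0.2496  0.0111] r 153.5 ang -172.6
[ 0.5336 -0.229   0.0113] r 52.7 ang 179.0
[ 0.5583 -0.1842  0.0115] r 53.6 ang 121.4
[ 0.5593 -0.2753  0.0115] r 52.8 ang -120.7
[ 0.5859 -0.2285  0.0115] r 1.5 ang 105.6
[ 0.6104 -0.1818  0.0115] r 53.8 ang 63.3
[ 0.616  -0.275   0.0115] r 54.1 ang -56.6
[ 0.6399 -0.2256  0.0115] r 53.8 ang 4.6
```

View pics/w11.png

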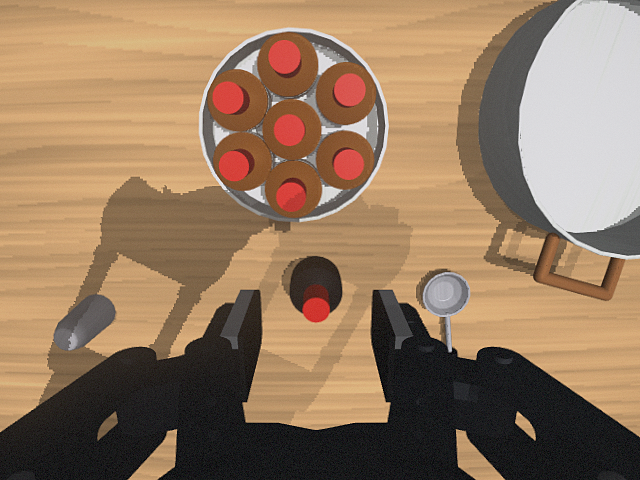

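Run:
```python
from h import *
a=cv2.imread('pics/scene0.png'); b=cap('scene','scene1')['frame'][:,:,::-1]
for n,(u,v,w) in dict(oregano=(366,230,14),shaker=(275,229,13),mug=(418,296,20)).items():
    print(n,cv2.absdiff(a[v-w:v+w,u-w:u+w],np.ascontiguousarray(b[v-w:v+w,u-w:u+w])).mean())
robot.hand_in()
```

```text
oregano 3.870748299319728
shaker 15.416666666666666
mug 3.048125
the job is handed in; nothing more can be done
```

The job is handed in, and all seven red-capped jars are in the tin, one in the middle and six around it. It finished at about 29 s of the 72 s allowed. `hand_in()` gave no verdict.

- **Making room:** I gripped two of the jars in the tin by their caps and slid them along the floor. The end jar went up against its neighbour, and the blocking jar went to the centre.
- **Packing:** I drew both red-capped jars out of the rack along their leaning axes. Each was turned upright, lowered into one of the two free ring places until it touched the floor, and released.

**Last checks:**
- **Jar positions:** The final wrist picture puts the ring jars 52.7 to 54.1 mm from the tin's axis and the centre jar 1.5 mm from it. Their caps all measure the same size (about 11.5 mm radius), so none is raised or leaning. The gripper was well clear of them.
- **Forces:** The highest force I read was about 12 N, when the last jar touched the floor. I only have readings from the end of each move.
- **Bystanders:** Before-and-after pictures show no change at the white-capped jar or the mug. They differ slightly at the shaker. I put that down to the arm's shadow, since nothing came near it, but I did not measure its position. I did not compare the plate or the spoon.

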